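# Lay out the shortbread tasting board

## Robot

A 6-joint arm with a two-finger parallel gripper is mounted at the origin on a cart in front of the work surface, level with it; the furniture and walls round the work are solid. World frame = base frame: x ahead of the robot, y to its left, z up, the work surface at z = 0. Lengths are in mm, angles in degrees, forces in N, time in s.
With the tool pointing down it reaches from about 150 to 775 mm from the base axis. Payload 6.1 kg.
Tool frame: the origin (TCP) lies between the finger pads; the fingertips stand 22 mm ahead of it and the grasp point (between the pads) lies 3 mm ahead of it; z points along the fingers, y is the line along which they close (so a half turn about z gives the same grasp; the last joint's range is limited). The gripper opens to 85 mm and grips with 20 to 120 N. Pads are 22 mm wide; open, the fingers measure 114 mm over their backs; the gripper's body (76 mm by 85 mm) begins 54 mm behind the grasp point. The pads swing forward as they close: fully open they stand 13 mm farther back than shut.
Start: joints at [-63.942, 7.208, -2.269, 80.523, 0, 90], TCP at [230.615, -471.62, 223.495] pointing down, gripper open.
Joint ranges: [-155.77, 155.77], [-54.66, 111.73], [-72.52, 77.12], [-102.08, 115.82], [-83.92, 84.16], [-180, 180]. Speed limits (degrees/s): [136.94, 136.94, 172.46, 180, 180, 180].

## Interface

Orientations are given as [roll, pitch, yaw] about the fixed x, y, z axes, in that order (R = Rz(yaw) Ry(pitch) Rx(roll)).
In Python, from workcell import arm, optics gives the robot as it stands.
- The arm moves only by the tool carry_out, never from a script. Its argument "increments" is a list of rows, each a list of 2 entries, a list of its own where there are three numbers: the shift along the tool's x, y, z in mm, then the turn, a rotation vector about the tool's x, y, z in rad. In form: [[[x, y, z], [wx, wy, wz]], ...]. A call has 1 to 10 rows; each row is the pose to reach, as a shift and turn from the pose commanded when the call began, along the tool's axes at that moment; what a row does not reach only later rows make up. A row lasts 1/8 s, in which the tool goes at most 62.5 mm and 10.7 degrees, less where a joint would pass 70% of its speed; a pose out of reach is approached as far as the arm can. A call with a gripper value outside its range is refused whole. "fingers" is the finger opening in mm, from 0 to 85.4, set as the call begins (left out, the last holds). The fingers move at their own pace and stop on an object; the grip force is fixed at half the most. Time passes only in rows, so rows that repeat a pose let the fingers close. It gives the time, the measured TCP pose, the force, the opening and the grip force at its end, in the units of the state.
- arm.state(): the state, without advancing time (a new reading comes with each control period).
- optics.capture(name): name is "scene" or "top"; returns a dict with "color" (420x560x3 uint8, blue, green, red), "fx", "fy", "cx", "cy" (pixels), "world_to_cam" (4x4, takes a point from world to camera coordinates). Camera axes: x right, y down, z forward; pixel columns grow to the right and rows downward; lengths in mm; the calibration is good to about 2 mm. A picture is of the moment at which its call begins. There is no depth.
- arm.finish_job(): hands the job in; it is judged then, once.
The state is a dict: "time": time; "q": joint angles; "qd": joint speeds; "effort": joint torques, N m; "ee_pos": TCP position; "ee_rot": TCP orientation; "contact_force": force on the tool from outside, world axes, zero at the start; "torque": the same for the moment, N m; "grip_width": finger opening in mm; "grasp_force": force on a finger pad.
Only numpy, scipy, OpenCV 4.12 (cv2) and the standard library are available. Lean on these libraries where they do the work, as an engineer would, in place of code of your own. Each camera call takes 0.05 s, during which the arm holds its last target. There are 200 camera calls.

## Task

Lay out the wooden tasting board for the customers: on the flat disc inside its ring groove stack the two round shortbread biscuits, one squarely on top of the other, and cover them with the glass dome, its rim all the way down in the groove. To the right of the dome stand the jam jar with the yellow lid in the round recess, and behind the jar the wooden price card holder in the oblong recess, both fully down. Keep the glass dome upright, set the dome and the jar down gently without letting them drop, and leave everything standing free.

Things in the scene. Friction and masses are not known exactly. Their poses are not given: they have to be found in the camera images.
- tasting_board: Light oak board, fixed; 154 x 234 x 18 mm over its rounded edges. Origin: centre of its underside; x away from the robot, y along it to the left. Routed 5 mm deep (mm from origin): ring groove round x 0, y 46, radii 42 to 58, about a disc flush with the top, for the biscuits; round recess for the jar, 72 wide, at x -24, y -64; oblong recess for the card holder, 32 (x) by 60 (y), at x 44, y -64
- biscuit_a_center (a point): Round scalloped shortbread biscuit lying flat, 65 mm across, 9 mm thick, 30 g; the point is its centre, half-way up. The two biscuits are alike; either may be the lower one
- biscuit_b_center (a point): The other shortbread biscuit, the same: 65 mm across, 9 mm thick; the point is its centre, half-way up
- dome_knob (a point): Clear glass dome standing mouth down: 104 mm across, rim wall 4 mm (48 to 52 mm radius), glass 66 mm high; on top a dark wooden knob (26 mm thick, 28 mm high); 99 mm high in all, 0.22 kg. The point is the middle of the knob on the dome's axis, 85 mm above the rim. Take it by the knob
- jar_center (a point): Round glass jam jar with a yellow lid, upright: 60 mm across (62 over the shoulders, lid 58), 103 mm high, 0.3 kg; the lid is fixed. The point is on its axis, half-way up (51.5 mm above its underside)
- card_block (a point): Price card holder: a wooden block 22 mm (x) by 50 mm (y), 16 mm high, with a thin upright card along y, 75 mm wide, that rises to 54 mm; 28 g. The point is the centre of the block, 8 mm above its underside. Grasp the block across its 22 mm, a finger on either side of the card. Which way the card looks does not matter

How it is judged (in metres and radians):
On the way:
1. the two biscuits lie stacked on the disc inside the ring groove (x of biscuit_a_center in the frame of tasting_board between -0.012 and 0.012 m and y of biscuit_a_center in the frame of tasting_board between 0.034 and 0.058 m and angle between each of biscuit_a_center, biscuit_b_center's own z axis and vertical below 0.1 rad and x of biscuit_b_center in the frame of tasting_board between -0.012 and 0.012 m and y of biscuit_b_center in the frame of tasting_board between 0.034 and 0.058 m and horizontal distance between biscuit_a_center and biscuit_b_center below 0.012 m and ((z of biscuit_a_center in the frame of tasting_board between 0.0195 and 0.0255 m and z of biscuit_b_center in the frame of tasting_board between 0.0285 and 0.0345 m) or (z of biscuit_b_center in the frame of tasting_board between 0.0195 and 0.0255 m and z of biscuit_a_center in the frame of tasting_board between 0.0285 and 0.0345 m))), for 0.2 s.
At the end, for the whole second after the job is handed in: Biscuits flat, one on the other, within 12 mm of the disc's middle; dome over them, rim down in the groove (9 mm, 3 mm in height); jar down in the round recess and card holder down in the oblong one (9 mm, 3 mm in height); all upright, released, at rest (all of step 1 and x of dome_knob in the frame of tasting_board between -0.009 and 0.009 m and y of dome_knob in the frame of tasting_board between 0.037 and 0.055 m and z of dome_knob in the frame of tasting_board between 0.095 and 0.101 m and angle between each of dome_knob, jar_center's own z axis and vertical below 0.06 rad and x of jar_center in the frame of tasting_board between -0.033 and -0.015 m and y of jar_center in the frame of tasting_board between -0.073 and -0.055 m and z of jar_center in the frame of tasting_board between 0.0615 and 0.0675 m and x of card_block in the frame of tasting_board between 0.035 and 0.053 m and y of card_block in the frame of tasting_board between -0.073 and -0.055 m and z of card_block in the frame of tasting_board between 0.018 and 0.024 m and angle between card_block's own z axis and vertical below 0.1 rad and linear speed of each of biscuit_a, biscuit_b, glass_dome, jam_jar, price_card below 0.02 m/s and angular speed of each of biscuit_a, biscuit_b, glass_dome, jam_jar, price_card below 0.2 rad/s); the robot touches nothing.
It fails at once if the glass dome is tipped (angle between dome_knob's own z axis and vertical above 0.6 rad).
It fails at once if the glass dome is let fall (moving freely, out of the fingers, faster than in a drop of 2 cm) (contact force between glass_dome and the fingers below 0.05 N and linear speed of glass_dome above 0.6 m/s).
It fails at once if the jam jar is let fall (moving freely, out of the fingers, faster than in a drop of 2 cm) (contact force between jam_jar and the fingers below 0.05 N and linear speed of jam_jar above 0.6 m/s).
It also fails if it takes over 128 s, if anything falls off the work surface, if the arm or the gripper's body presses on something with over 40 N, if the wrist force passes 120 N, or if a joint passes its speed limit or range.

## Working session

There is one attempt and no reset: what is moved stays moved. The work goes in short steps, Python scripts to look and compute and a tool call to move; the robot and the scene stay as the last step left them, time stands still between calls to the robot, and variables do not carry over. Pictures are saved under pics/ and viewed, at most 14 in all, crops included, and the job is handed in when it is done.

Besides the shell and the picture viewer there is one more tool, called as a command line: name --argument value ..., lists and objects as JSON in quotes. carry_out: Moves the arm, as the interface text tells. Its arguments: {"type":"object","properties":{"increments":{"type":"array"},"fingers":{"type":"number"}},"required":["increments"]}

```bash
ls; mkdir -p pics; python3 - <<'E'
from workcell import arm, optics
import cv2,numpy as np
print(arm.state())
for n in("scene","top"):
    c=optics.capture(n); cv2.imwrite(f"pics/{n}0.png",c["color"]); print(n,c["fx"],c["fy"],c["cx"],c["cy"]); print(np.round(c["world_to_cam"],4).tolist())
E
```

```text
pics
{'time': 0.0, 'q': array([-6.39426271e+01,  7.23915192e+00, -2.32715819e+00,  8.05237784e+01,
       -9.02274447e-04,  9.00008334e+01]), 'qd': array([-0.01375204, -0.13808071, -0.01994002,  0.04505378, -0.1361607 ,
        0.03386073]), 'effort': array([-7.74554537e-04, -4.35918117e+01,  3.52921915e+01,  1.74817443e-02,
        5.36521372e-05, -2.20960359e-06]), 'ee_pos': array([ 230.42436594, -471.25261202,  222.74185684]), 'ee_rot': array([-1.79909912e+02,  9.03583712e-04,  2.60565409e+01]), 'contact_force': array([-0.39088424, -0.07521244, -0.59397604]), 'torque': array([ 0.0025678 ,  0.00429783, -0.02601332]), 'grasp_force': 0.0, 'grip_width': 85.84922212688632}
scene 493.1228370555514 493.1228370555514 275.82060494307916 208.92923717327068
[[-0.5974, -0.8019, -0.0079, 478.0669], [-0.3764, 0.2891, -0.8802, 218.0166], [0.7081, -0.5229, -0.4746, 643.59], [0.0, 0.0, 0.0, 1.0]]
top 514.8434241896524 514.8434241896524 278.6165912106294 213.06769410295576
[[0.0019, -0.9997, -0.0248, 201.1852], [-0.9917, 0.0013, -0.1287, 551.5541], [0.1287, 0.0249, -0.9914, 1007.4481], [0.0, 0.0, 0.0, 1.0]]
```

View pics/scene0.png

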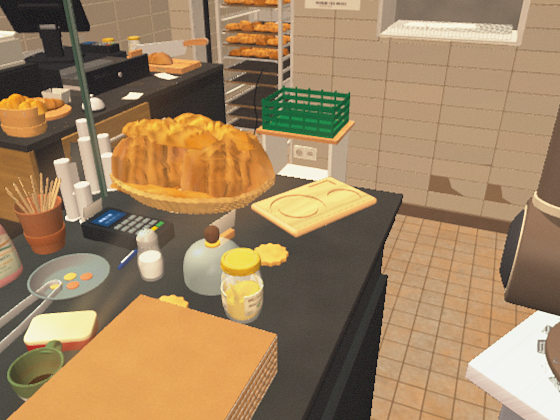

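View pics/top0.png

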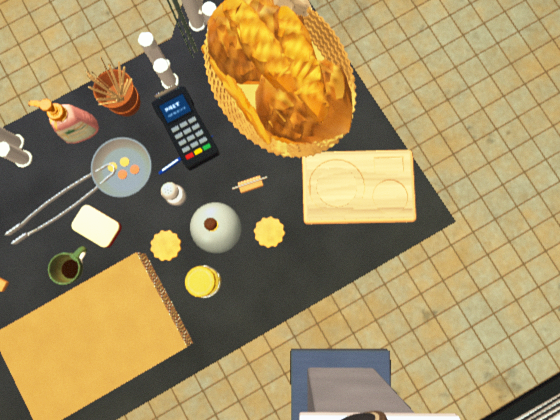

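Top view: board ~(358,187), biscuits (166,245) and (269,232), dome (215,227), jar lid (202,281), card holder (250,184). Next I'll measure them with masks.

```bash
cat > h.py <<'E'
from workcell import arm, optics
import cv2,numpy as np
def cast(c,px,z):
    "pixels -> world points on plane z"
    px=np.atleast_2d(px).astype(float)
    M=c["world_to_cam"]; R=M[:3,:3]; o=-R.T@M[:3,3]
    d=np.c_[(px[:,0]-c["cx"])/c["fx"],(px[:,1]-c["cy"])/c["fy"],np.ones(len(px))]@R
    return o+d*((z-o[2])/d[:,2])[:,None]
def proj(c,p):
    M=c["world_to_cam"]; q=np.atleast_2d(p)@M[:3,:3].T+M[:3,3]
    return np.c_[q[:,0]/q[:,2]*c["fx"]+c["cx"],q[:,1]/q[:,2]*c["fy"]+c["cy"]]
def blobs(c,lo,hi,box,amin=60):
    "HSV blobs in box x0,y0,x1,y1, full-image contours"
    x0,y0,x1,y1=box
    m=cv2.inRange(cv2.cvtColor(c["color"],cv2.COLOR_BGR2HSV),lo,hi)
    k=np.zeros_like(m); k[y0:y1,x0:x1]=m[y0:y1,x0:x1]
    cs,_=cv2.findContours(k,cv2.RETR_EXTERNAL,cv2.CHAIN_APPROX_NONE)
    return sorted([s[:,0,:] for s in cs if cv2.contourArea(s)>amin],key=lambda s:-cv2.contourArea(s.astype(np.int32)))
def rep(c,s,z):
    w=cast(c,s,z)[:,:2].astype(np.float32); (cx,cy),r=cv2.minEnclosingCircle(w); mr=cv2.minAreaRect(w)
    print("circ",np.round([cx,cy,r],1),"rect",np.round(np.r_[mr[0],mr[1],mr[2]],1))
E
python3 - <<'E'
from h import *
c=optics.capture("top")
for n,lo,hi,box,z in [("board",(8,40,120),(35,255,255),(296,145,430,235),18),("bisA",(8,80,120),(35,255,255),(145,225,186,265),7),("bisB",(8,80,120),(35,255,255),(250,212,290,252),7),("lid",(18,120,120),(35,255,255),(180,260,225,303),103),("card",(5,40,100),(35,255,255),(228,170,270,198),30),("knob",(0,30,10),(25,255,110),(198,212,224,238),99)]:
    print(n)
    for s in blobs(c,lo,hi,box,20)[:2]: print(len(s),s.min(0),s.max(0)); rep(c,s,z)
a=cv2.resize(c["color"][145:235,225:425],None,fx=4,fy=4,interpolation=cv2.INTER_CUBIC); cv2.imwrite("pics/crop1.png",a)
print(proj(c,[0,0,0]))
E
```

```text
board
463 [296 145] [429 224]
circ [629.9  26.9 154.7] rect [614.3  27.  278.  167.1  89.7]
bisA
90 [150 230] [180 260]
circ [488.9 439.   33.3] rect [4.888e+02 4.392e+02 6.260e+01 6.350e+01 1.000e-01]
27 [145 254] [151 264]
circ [459.5 473.9  12.3] rect [459.5 473.9  21.2  12.5   2. ]
bisB
91 [253 216] [284 247]
circ [516.9 222.2  33.7] rect [516.8 223.   64.2  64.    8.1]
lid
99 [185 265] [220 297]
circ [413.5 342.9  33.9] rect [415.8 344.8  59.4  65.5  29.7]
card
84 [232 175] [266 193]
circ [614.2 262.8  36.9] rect [613.  262.4  25.9  73.8  18.6]
knob
[[381.42970541 494.93234037]]
```

View pics/crop1.png

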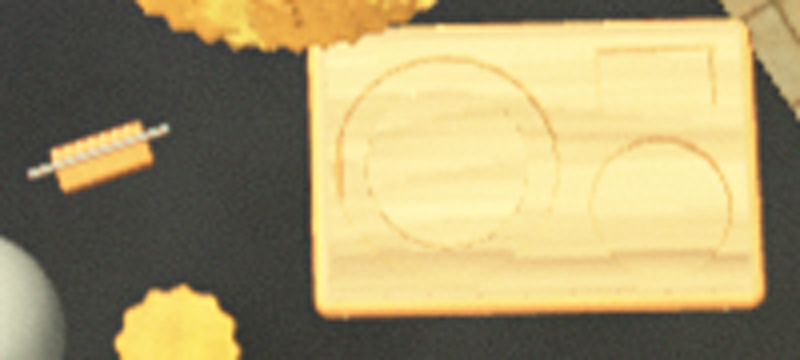

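Crop: ring outer circle centre ≈(448,167) crop px, jar recess ≈(661,206), oblong ≈(656,79); card edge runs (30,175)–(168,127); the basket overlaps the board's far left corner.

```bash
python3 - <<'E'
from h import *
c=optics.capture("top"); s=optics.capture("scene")
f=lambda p:np.array(p,float)/4+[225,145]
M=c["world_to_cam"]; print("cam",-M[:3,:3].T@M[:3,3])
r=cast(c,f([(448,167),(661,206),(656,79)]),18)[:,:2]; print("recess",r.round(1))
print("corners",cast(c,f([(745,22),(763,303),(318,315)]),18).round(1).tolist())
L=np.array([[0,46],[-24,-64],[44,-64]],float)
a=L-L.mean(0);b=r-r.mean(0);yaw=np.arctan2((a[:,0]*b[:,1]-a[:,1]*b[:,0]).sum(),(a*b).sum())
R=np.array([[np.cos(yaw),-np.sin(yaw)],[np.sin(yaw),np.cos(yaw)]]);o=r.mean(0)-R@L.mean(0)
print("board",o,np.degrees(yaw),"res",(L@R.T+o-r).round(1).tolist(),"targets",(L@R.T+o).round(1).tolist())
k=cast(c,f([(30,175),(168,127)]),54); print("card top",k.round(1).tolist(),k.mean(0),np.linalg.norm(k[1]-k[0]),np.degrees(np.arctan2(*(k[0]-k[1])[[0,1]])))
print("block front bottom",cast(c,f([(63,190),(153,160)]),0).round(1).tolist(), "back top",cast(c,f([(50,150),(140,122)]),16).round(1).tolist())
# knob dark
hsv=cv2.cvtColor(c["color"],cv2.COLOR_BGR2HSV)
for n,cc,box in(("top",c,(196,208,228,240)),("scene",s,(198,220,224,248))):
    b=blobs(cc,(0,0,0),(179,255,110),box,15)
    for q in b[:2]: print("knob",n,q.min(0),q.max(0),cast(cc,[(q.min(0)+q.max(0))/2],90).round(1))
for n,cc,box in(("top",c,(180,258,226,303)),("scene",s,(215,240,268,275))):
    b=blobs(cc,(18,120,120),(35,255,255),box,15)
    for q in b[:2]: print("lid",n,q.min(0),q.max(0))
for h in(0,100,200): print("basket",h,cast(c,[(285,157),(337,140),(354,100)],h)[:,:2].round(0).tolist())
a=np.vstack([cv2.resize(c["color"][200:300,145:290],(580,400)),np.zeros((0,580,3),np.uint8)])
b=cv2.resize(s["color"][160:320,110:310],None,fx=2,fy=2)
out=np.zeros((400,800,3),np.uint8); out[:400,:400]=cv2.resize(a,(400,276)).shape and np.pad(cv2.resize(a,(400,276)),((0,124),(0,0),(0,0))); out[:320,400:]=b
cv2.imwrite("pics/crop2.png",out)
E
```

```text
cam [ 416.9241903   175.37283355 1074.73607369]
recess [[609.1  80.6]
 [588.4 -29. ]
 [655.4 -28.1]]
corners [[685.6, -75.2, 18.0], [537.8, -79.8, 18.0], [531.8, 148.4, 18.0]]
board [610.32021722  35.00767209] 1.3118492677163673 res [[0.2, 0.4], [-0.6, -0.5], [0.4, 0.1]] targets [[609.3, 81.0], [587.8, -29.5], [655.8, -28.0]]
card top [[599.0, 294.1, 54.0], [623.4, 224.6, 54.0]] [611.21530709 259.33335625  54.        ] 73.68314093358029 -19.350306363898984
block front bottom [[600.5, 282.7, 0.0], [616.6, 235.1, 0.0]] back top [[619.0, 288.2, 16.0], [633.8, 241.1, 16.0]]
knob scene [198 226] [205 239] [[534.1 347.2  90. ]]
lid top [185 265] [220 297]
lid scene [220 244] [267 274]
basket 0 [[677.0, 189.0], [714.0, 78.0], [802.0, 40.0]]
basket 100 [[653.0, 188.0], [686.0, 87.0], [767.0, 53.0]]
basket 200 [[629.0, 186.0], [659.0, 96.0], [731.0, 65.0]]
```

View pics/crop2.png

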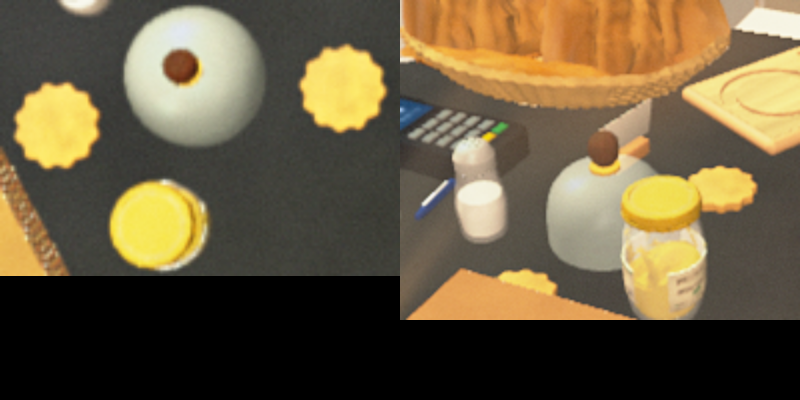

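Knob at full-image (210.2,224.3) top / (211.5,234) scene; lid top (200.5,281.2) / (240.5,257.5). Now triangulating.

```bash
python3 - <<'E'
from h import *
c=optics.capture("top"); s=optics.capture("scene")
def tri(a,b):
    P=[np.array([[k["fx"],0,k["cx"]],[0,k["fy"],k["cy"]],[0,0,1]])@k["world_to_cam"][:3] for k in(c,s)]
    X=cv2.triangulatePoints(P[0],P[1],np.array(a,float),np.array(b,float)); return (X[:3]/X[3]).ravel().round(1)
print("knob",tri((210.2,224.3),(211.5,234)), cast(c,[(210.2,224.3)],90).round(1), "dome outl",cast(c,[(215.7,227.5)],35).round(1))
print("lid",tri((200.5,281.2),(240.5,257.5)), cast(c,[(200.5,281.2)],103).round(1))
for h in(0,100): print("box edge",h,cast(c,[(142,253),(190,342)],h)[:,:2].round(0).tolist())
print("box scene corner",tri((142,253),(152,297)))
for h in(0,50,100): print("basket scene",h,cast(s,[(210,212),(262,195)],h)[:,:2].round(0).tolist())
E
```

```text
knob [524.  333.5  86.8] [[523.1 332.1  90. ]] dome outl [[522.4 329.5  35. ]]
lid [415.  347.1 105. ] [[414.2 346.3 103. ]]
box edge 0 [[472.0, 489.0], [290.0, 383.0]]
box edge 100 [[467.0, 460.0], [302.0, 364.0]]
box scene corner [468.  469.4  60. ]
basket scene 0 [[734.0, 224.0], [732.0, 90.0]]
basket scene 50 [[652.0, 267.0], [650.0, 146.0]]
basket scene 100 [[570.0, 310.0], [568.0, 203.0]]
```

carry_out --increments '[[[0,0,0],[0,0,0]]]'

```text
time: 0.48
ee_pos: [230.6, -471.6, 223.4]
ee_rot: [-180.0, -0.0, 26.1]
contact_force: [0.7, -0.2, -0.6]
grip_width: 85.3
grasp_force: 0.0
```

```bash
cat > inc.py <<'E'
import sys
from h import *
from scipy.spatial.transform import Rotation as Ro
def go(x,y,z,yaw):
    st=arm.state(); R=Ro.from_euler("xyz",st["ee_rot"],degrees=True); T=Ro.from_euler("xyz",[180,0,yaw],degrees=True)
    print("shift",R.inv().apply(np.array([x,y,z])-st["ee_pos"]).round(0),"turn",(R.inv()*T).as_rotvec().round(2),"at",st["ee_pos"].round(1),st["ee_rot"].round(1),"q",st["q"].round(0),"w",round(st["grip_width"],1))
if __name__=="__main__": go(*map(float,sys.argv[1:5]))
E
python3 inc.py 517 222.5 150 -62
```

```text
shift [ 562. -498.   74.] turn [-0.    0.    1.54] at [ 230.6 -471.6  223.4] [-180.    -0.    26.1] q [-64.   7.  -2.  81.   0.  90.] w 85.3
```

carry_out --increments '[[[562,-498,74],[0,0,1.54]],[[562,-498,74],[0,0,1.54]],[[562,-498,74],[0,0,1.54]],[[562,-498,74],[0,0,1.54]],[[562,-498,74],[0,0,1.54]],[[562,-498,74],[0,0,1.54]],[[562,-498,74],[0,0,1.54]],[[562,-498,74],[0,0,1.54]],[[562,-498,74],[0,0,1.54]],[[562,-498,74],[0,0,1.54]]]' --fingers 80

```text
time: 1.72
ee_pos: [212.5, -215.3, 173.2]
ee_rot: [-173.2, 0.7, -52.1]
contact_force: [1.2, 0.1, 0.9]
grip_width: 80.3
grasp_force: 0.0
```

```bash
python3 inc.py 517 222.5 60 -62
```

```text
shift [-158. -492.  175.] turn [-0.12  0.02  0.17] at [ 212.5 -215.3  173.2] [-173.2    0.7  -52.1] q [-52. -17. -30.  77.   7. 180.] w 80.3
```

Last joint hit its range, so use yaw 118 (same grasp).

```bash
python3 inc.py 517 222.5 120 118; python3 inc.py 400 0 180 40
```

```text
shift [-158. -499.  115.] turn [-0.03 -0.18 -2.97] at [ 212.5 -215.3  173.2] [-173.2    0.7  -52.1] q [-52. -17. -30.  77.   7. 180.] w 80.3
shift [ -55. -279.   27.] turn [-0.1  -0.09 -1.61] at [ 212.5 -215.3  173.2] [-173.2    0.7  -52.1] q [-52. -17. -30.  77.   7. 180.] w 80.3
```

carry_out --increments '[[[-55,-279,27],[-0.1,-0.09,-1.61]],[[-55,-279,27],[-0.1,-0.09,-1.61]],[[-55,-279,27],[-0.1,-0.09,-1.61]],[[-55,-279,27],[-0.1,-0.09,-1.61]],[[-55,-279,27],[-0.1,-0.09,-1.61]],[[-55,-279,27],[-0.1,-0.09,-1.61]],[[-55,-279,27],[-0.1,-0.09,-1.61]],[[-55,-279,27],[-0.1,-0.09,-1.61]],[[-55,-279,27],[-0.1,-0.09,-1.61]],[[-55,-279,27],[-0.1,-0.09,-1.61]]]'

```text
time: 2.98
ee_pos: [400.6, 1.0, 180.5]
ee_rot: [-179.8, 0.0, 40.3]
contact_force: [-0.1, -0.1, 0.2]
grip_width: 79.9
grasp_force: 0.0
```

```bash
python3 inc.py 517 222.5 90 118
```

```text
shift [232. -93.  91.] turn [-0.   -0.   -1.36] at [400.6   1.  180.5] [-179.8    0.    40.3] q [  0.  -6. -21.  75.   0. 140.] w 79.9
```

carry_out --increments '[[[100,-40,20],[0,0,-0.3]],[[170,-70,40],[0,0,-0.6]],[[232,-93,60],[0,0,-0.9]],[[232,-93,80],[0,0,-1.36]],[[232,-93,91],[0,0,-1.36]],[[232,-93,91],[0,0,-1.36]],[[232,-93,91],[0,0,-1.36]],[[232,-93,91],[0,0,-1.36]],[[232,-93,91],[0,0,-1.36]],[[232,-93,91],[0,0,-1.36]]]'

```text
time: 4.22
ee_pos: [516.9, 222.0, 89.6]
ee_rot: [-179.9, -0.2, 118.2]
contact_force: [-0.5, 0.1, 0.2]
grip_width: 80.6
grasp_force: 0.0
```

```bash
python3 inc.py 517 222.5 28 118;  python3 - <<'E'
from h import *
c=optics.capture("top");cv2.imwrite("pics/t2.png",cv2.resize(c["color"][150:300,150:350],None,fx=4,fy=4))
E
```

```text
shift [ 0.  0. 62.] turn [-0. -0.  0.] at [516.9 222.   89.6] [-179.9   -0.2  118.2] q [ 23.  13. -12.  65.   0.  85.] w 80.6
```

View pics/t2.png

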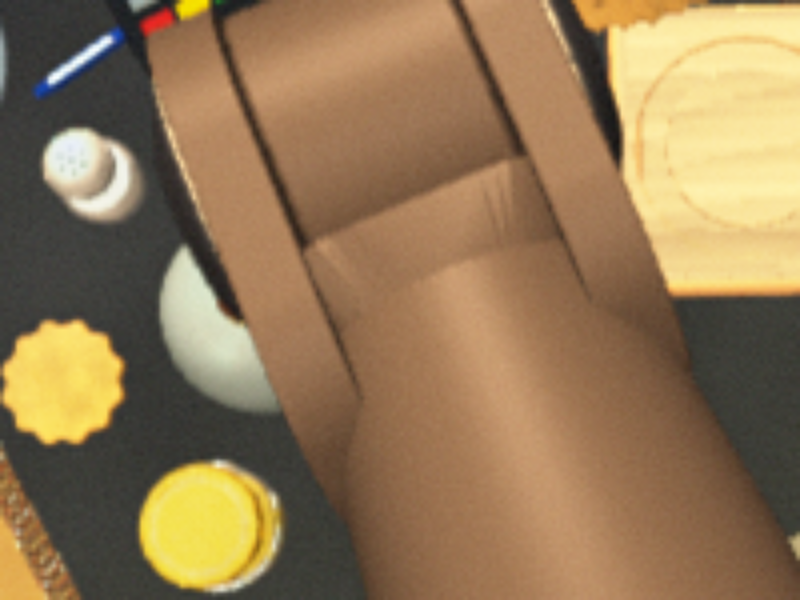

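The arm hides the biscuit; other items are undisturbed. Descending.

carry_out --increments '[[[0,0,30],[0,0,0]],[[0,0,50],[0,0,0]],[[0,0,60],[0,0,0]],[[0,0,66],[0,0,0]],[[0,0,66],[0,0,0]]]'

```text
time: 4.9
ee_pos: [516.8, 222.3, 23.7]
ee_rot: [-179.9, -0.2, 118.3]
contact_force: [0.3, -0.7, 0.2]
grip_width: 80.1
grasp_force: 0.0
```

```bash
python3 - <<'E'
from h import *
c=optics.capture("top"); s=optics.capture("scene")
P=[np.array([[k["fx"],0,k["cx"]],[0,k["fy"],k["cy"]],[0,0,1]])@k["world_to_cam"][:3] for k in(c,s)]
cv2.imwrite("pics/s3.png",cv2.resize(s["color"][90:330,100:400],None,fx=2.5,fy=2.5))
E
```

```text
(no output)
```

View pics/s3.png

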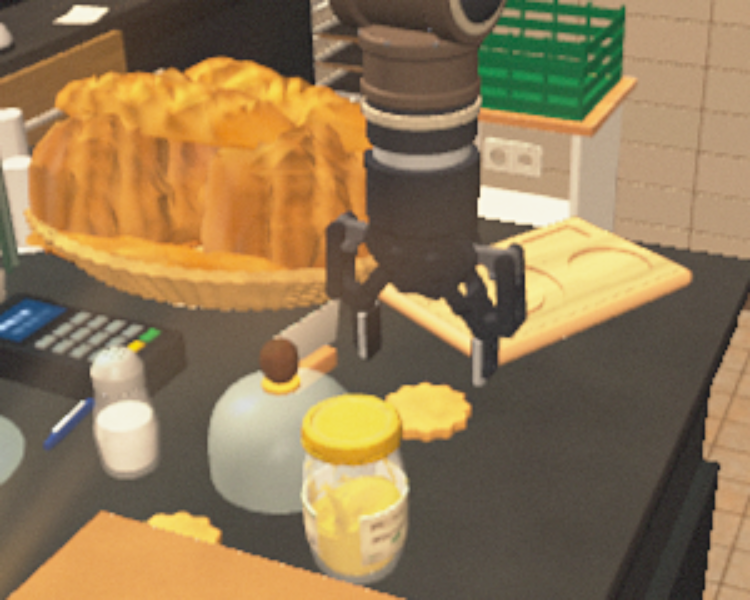

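```bash
python3 - <<'E'
from h import *
s=optics.capture("scene"); st=arm.state(); print(st["ee_pos"],st["ee_rot"])
a=np.radians(28); d=np.array([np.cos(a),np.sin(a),0])
p=st["ee_pos"]
for h in(0,20,40): print(h,((proj(s,[[p[0],p[1],h],p*[1,1,0]+d*40+[0,0,h],p*[1,1,0]-d*40+[0,0,h]])-[100,90])*2.5).round(0).tolist())
print(((proj(s,[[517,222.5,9],[517,222.5,0]])-[100,90])*2.5).round(0))
cv2.imwrite("pics/s4.png",cv2.resize(s["color"][190:300,190:350],None,fx=5,fy=5))
E
```

```text
[517.24977889 222.41301131  24.29000874] [-1.79998212e+02 -1.57350187e-01  1.18276549e+02]
0 [[427.0, 418.0], [378.0, 406.0], [477.0, 431.0]]
20 [[426.0, 395.0], [377.0, 383.0], [477.0, 408.0]]
40 [[426.0, 371.0], [376.0, 359.0], [478.0, 384.0]]
[[427. 408.]
 [427. 418.]]
```

View pics/s4.png

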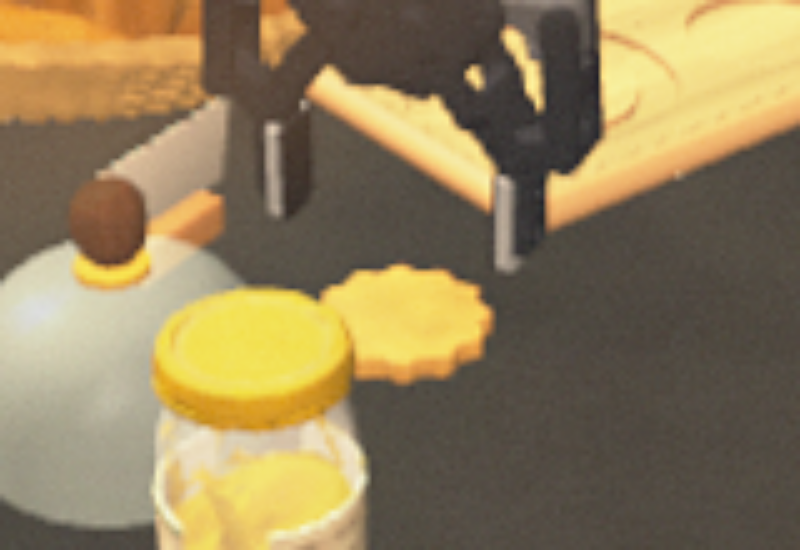

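Fingertips appear well above the biscuit in the image (≈40 mm by projection, versus an expected ~10). I'll lower in small steps with the force as a check.

carry_out --increments '[[[0,0,3],[0,0,0]],[[0,0,6],[0,0,0]],[[0,0,6],[0,0,0]]]'

```text
time: 5.42
ee_pos: [516.5, 222.1, 17.2]
ee_rot: [-179.9, -0.2, 118.3]
contact_force: [-0.4, -0.2, -0.5]
grip_width: 79.8
grasp_force: 0.0
```

```bash
python3 - <<'E'
from h import *
s=optics.capture("scene"); st=arm.state(); print(st["ee_pos"],st["contact_force"])
g=cv2.cvtColor(s["color"],cv2.COLOR_BGR2GRAY)
print(g[228:262:2,236:306:3])
E
```

```text
[516.56740619 222.14949116  17.34480659] [-0.55205923 -0.15677883  0.67434935]
[[ 88  86  70 178  47  49  87  83  80  79  83  81  79  77  72 115 196 223
  102  50  52  72 110 181]
 [ 86  91  64 176  49  50  82  78  82  80  79  80  78  75  78  70 110 198
  197  71  58  74 200 188]
 [ 91  92  77 175  46  46  82  81  78  78  78  75  82  79  78  76  76 109
  171  79  52  73 183 165]
 [ 84  87  84 176  45  73  85  79  80  77  77  78  76  76  79  77  76  77
  172  75  53  96 134  80]
 [ 87  84  84 128  51  86  82  86  80  78  77  76  77  80  77  77  74  77
  172  75  46  70  70  76]
 [ 86  86  89  84  84  79  82  81  80  79  79  77  79  77  78  75  76  73
  174  84  51  52  73  70]
 [ 82  85  85  84  85  84  83  83  79  78  77  79  75  77  77  76  76  77
  173  80  51  67  76  75]
 [ 82  85  86  84  84  82  80  82  80  79  76  87  72  76  69  75  74  75
  174  79  53  73  72  79]
 [115  80  82  87  82  80  85  84 113 195 189 222 201 193 188  70  74  73
  170  80  62  75  76  74]
 [147  87  77  76  82  84  78  72 216 215 215 217 217 211 211 169  86  72
  168 130  71  70  71  73]
 [200 207 202 195 188  77 138 219 217 215 211 213 210 211 206 204 211  65
   69  77  75  70  73  74]
 [218 218 220 219 217 214 185 214 217 212 209 211 212 214 210 202 206  72
   71  74  67  68  71  71]
 [215 215 215 215 214 216 213 208 214 211 211 210 215 215 210 211 210 194
   72  73  72  76  73  74]
 [217 213 211 215 214 214 210 208 217 218 213 213 210 210 208 213 210 162
   70  75  72  71  71  73]
 [215 215 215 213 215 214 215 209 206 216 213 213 211 203 207 214 213 125
   76  74  77  76  73  74]
 [214 214 214 212 214 213 214 205 172 214 219 216 217 213 214 212 192  76
   76  74  73  75  77  74]
 [216 214 215 214 214 213 215 207 134 216 220 219 217 217 217 158 170  69
   75  79  77  79  75  78]]
```

carry_out --increments '[[[0,0,2],[0,0,0]],[[0,0,4],[0,0,0]],[[0,0,4],[0,0,0]]]'

```text
time: 5.85
ee_pos: [516.6, 222.2, 13.3]
ee_rot: [-179.9, -0.2, 118.3]
contact_force: [-0.3, 0.2, -0.2]
grip_width: 79.9
grasp_force: 0.0
```

carry_out --increments '[[[0,0,1.5],[0,0,0]],[[0,0,3],[0,0,0]],[[0,0,3],[0,0,0]]]'

```text
time: 6.22
ee_pos: [516.6, 222.2, 10.3]
ee_rot: [-179.9, -0.2, 118.3]
contact_force: [-0.0, -0.3, -0.6]
grip_width: 79.9
grasp_force: 0.0
```

carry_out --increments '[[[0,0,2],[0,0,0]],[[0,0,4],[0,0,0]],[[0,0,4],[0,0,0]]]'

```text
time: 6.6
ee_pos: [516.5, 222.2, 6.3]
ee_rot: [-179.9, -0.2, 118.3]
contact_force: [0.5, 0.6, 0.2]
grip_width: 80.3
grasp_force: 0.0
```

carry_out --increments '[[[0,0,2],[0,0,0]],[[0,0,3],[0,0,0]],[[0,0,3],[0,0,0]]]'

```text
time: 6.98
ee_pos: [516.6, 222.2, 3.4]
ee_rot: [-179.9, -0.2, 118.3]
contact_force: [0.1, 0.3, 0.3]
grip_width: 80.0
grasp_force: 0.0
```

```bash
python3 - <<'E'
from h import *
s=optics.capture("scene"); st=arm.state(); print(st["ee_pos"],st["contact_force"])
cv2.imwrite("pics/s5.png",cv2.resize(s["color"][190:300,190:350],None,fx=5,fy=5))
E
```

```text
[516.64708141 222.23194153   3.47782415] [-0.33255588  0.11515854 -0.48286803]
```

View pics/s5.png

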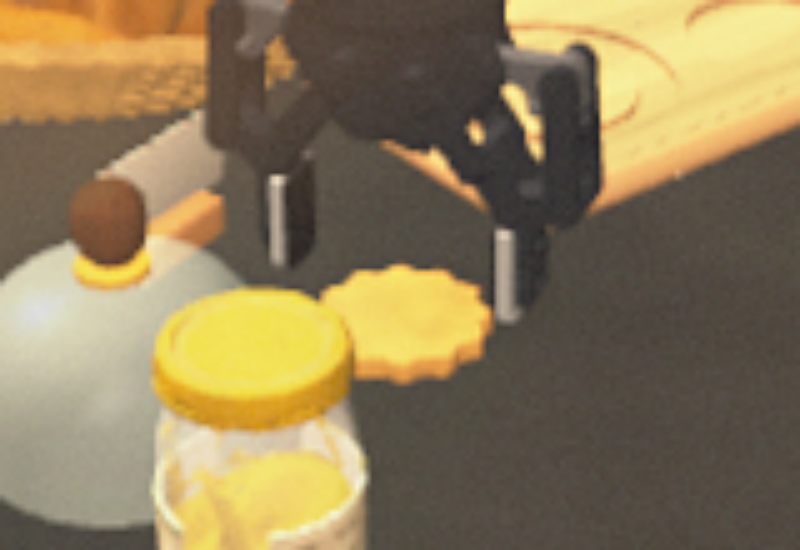

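carry_out --increments '[[[0,0,3],[0,0,0]],[[0,0,5],[0,0,0]],[[0,0,5],[0,0,0]]]'

```text
time: 7.4
ee_pos: [516.5, 222.2, -1.8]
ee_rot: [-179.9, -0.2, 118.3]
contact_force: [-1.1, -1.3, 0.3]
grip_width: 80.2
grasp_force: 0.0
```

carry_out --increments '[[[0,0,2],[0,0,0]],[[0,0,4],[0,0,0]],[[0,0,4],[0,0,0]]]'

```text
time: 7.78
ee_pos: [516.5, 222.2, -5.7]
ee_rot: [-179.9, -0.2, 118.3]
contact_force: [-0.5, 0.1, 0.3]
grip_width: 79.9
grasp_force: 0.0
```

carry_out --increments '[[[0,0,2],[0,0,0]],[[0,0,4],[0,0,0]],[[0,0,4],[0,0,0]]]'

```text
time: 8.15
ee_pos: [516.5, 222.2, -9.7]
ee_rot: [-179.9, -0.2, 118.3]
contact_force: [0.0, -0.5, -0.0]
grip_width: 80.1
grasp_force: 0.0
```

carry_out --increments '[[[0,0,2],[0,0,0]],[[0,0,4],[0,0,0]],[[0,0,4],[0,0,0]]]'

```text
time: 8.52
ee_pos: [516.5, 222.2, -13.7]
ee_rot: [-179.9, -0.2, 118.3]
contact_force: [0.4, -1.0, -0.5]
grip_width: 79.9
grasp_force: 0.0
```

```bash
python3 - <<'E'
from h import *
s=optics.capture("scene"); st=arm.state(); print(st["ee_pos"],st["contact_force"])
cv2.imwrite("pics/s6.png",cv2.resize(s["color"][190:300,190:350],None,fx=5,fy=5))
E
```

```text
[516.55458566 222.26501782 -13.58968685] [ 0.32571304 -0.01919384  0.00253438]
```

View pics/s6.png

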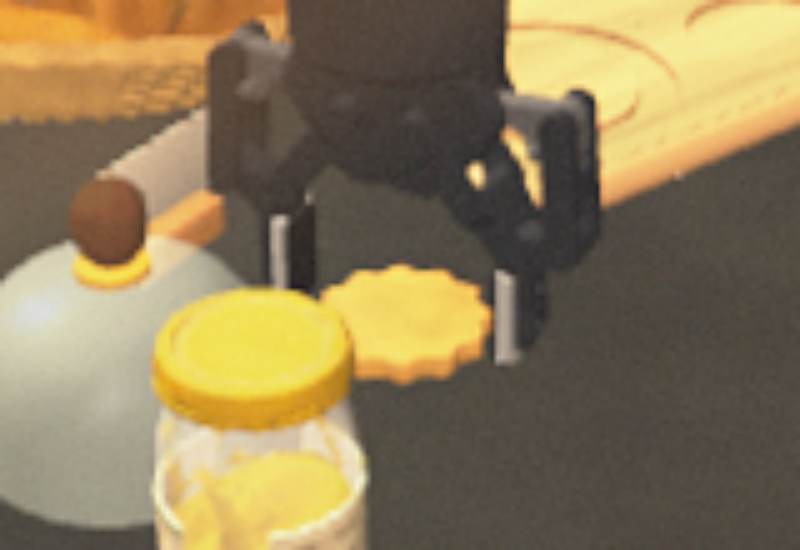

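Fingers now flank the biscuit; reported z is evidently ~25–30 mm below the true height, so I'll work from contact and images. Close and lift.

carry_out --increments '[[[0,0,0],[0,0,0]],[[0,0,0],[0,0,0]],[[0,0,0],[0,0,0]],[[0,0,0],[0,0,0]],[[0,0,0],[0,0,0]],[[0,0,0],[0,0,0]]]' --fingers 55

```text
time: 9.32
ee_pos: [517.0, 222.5, -12.6]
ee_rot: [-180.0, -0.2, 118.3]
contact_force: [-2.1, 0.2, 4.9]
grip_width: 62.7
grasp_force: 64.9
```

carry_out --increments '[[[0,0,-5],[0,0,0]],[[0,0,-20],[0,0,0]],[[0,0,-50],[0,0,0]],[[0,0,-90],[0,0,0]],[[0,0,-130],[0,0,0]],[[0,0,-130],[0,0,0]]]'

```text
time: 10.07
ee_pos: [519.1, 223.0, 121.2]
ee_rot: [179.7, -0.1, 118.3]
contact_force: [0.6, 0.1, -0.4]
grip_width: 62.4
grasp_force: 65.4
```

```bash
python3 inc.py 609 81 70 180; python3 - <<'E'
from h import *
s=optics.capture("scene");c=optics.capture("top"); st=arm.state()
p=st["ee_pos"];print(p,proj(s,[p,p+[0,0,30]]))
cv2.imwrite("pics/s7.png",cv2.resize(s["color"][130:290,190:390],None,fx=4,fy=3.75))
E
```

```text
shift [-168.   12.   51.] turn [ 0.01  0.   -1.08] at [519.1 223.  121.2] [ 1.797e+02 -1.000e-01  1.183e+02] q [23. 12. -9. 68.  0. 85.] w 62.4
[517.16144232 222.09972492 117.18813521] [[269.97832998 199.75456185]
 [269.73586983 183.78961801]]
```

View pics/s7.png

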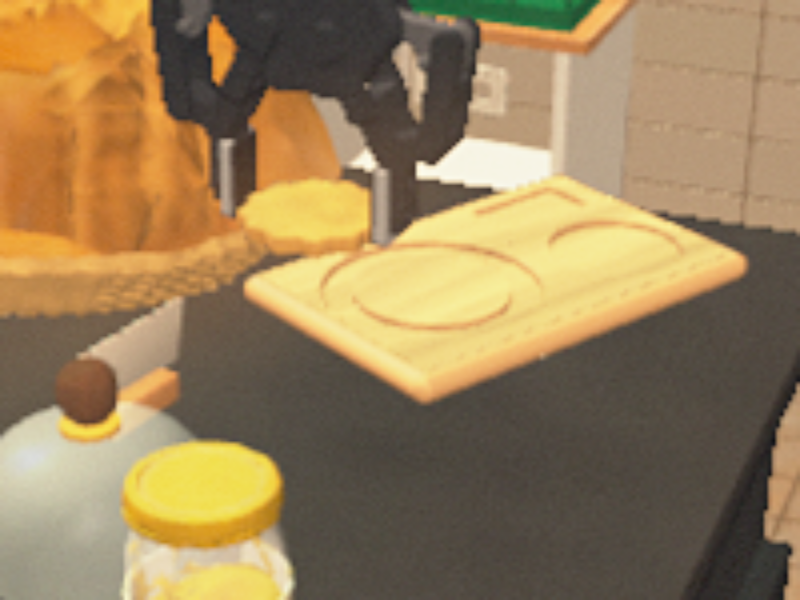

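Biscuit held (width 62). It sits slightly farther out (~5 mm radially) than the reading, so I aim short by that. Moving over the ring.

```bash
python3 inc.py 604 80 90 180; python3 - <<'E'
from h import *
c=optics.capture("top"); s=optics.capture("scene")
# height of bread: candidate z for scene points, seen where in the top view
for px in [(250,135),(268,165),(225,125)]:
    print(px,[ (h,proj(c,cast(s,[px],h)).round(0).tolist()[0],cast(s,[px],h)[0,:2].round(0).tolist()) for h in (120,160,200,240)])
E
```

```text
shift [-166.    9.   27.] turn [ 0.   -0.   -1.08] at [517.2 222.1 117.2] [-180.    -0.2  118.3] q [23. 12. -9. 68.  0. 85.] w 62.1
(250, 135) [(120, [344.0, 81.0], [798.0, 73.0]), (160, [314.0, 121.0], [705.0, 134.0]), (200, [280.0, 166.0], [612.0, 196.0]), (240, [242.0, 217.0], [519.0, 257.0])]
(268, 165) [(120, [309.0, 164.0], [635.0, 141.0]), (160, [280.0, 200.0], [559.0, 195.0]), (200, [248.0, 241.0], [483.0, 249.0]), (240, [212.0, 286.0], [407.0, 304.0])]
(225, 125) [(120, [339.0, 34.0], [893.0, 81.0]), (160, [310.0, 77.0], [790.0, 141.0]), (200, [276.0, 125.0], [687.0, 202.0]), (240, [239.0, 178.0], [584.0, 262.0])]
```

carry_out --increments '[[[-50,3,0],[0,0,-0.18]],[[-100,6,0],[0,0,-0.36]],[[-140,8,5],[0,0,-0.54]],[[-166,9,15],[0,0,-0.72]],[[-166,9,27],[0,0,-0.9]],[[-166,9,27],[0,0,-1.08]],[[-166,9,27],[0,0,-1.08]],[[-166,9,27],[0,0,-1.08]]]'

```text
time: 11.28
ee_pos: [603.1, 80.2, 88.4]
ee_rot: [179.9, -0.2, -180.0]
contact_force: [-0.5, 0.5, 0.5]
grip_width: 62.2
grasp_force: 65.3
```

```bash
python3 inc.py 604 80 10 180; python3 - <<'E'
from h import *
s=optics.capture("scene")
st=arm.state();p=st["ee_pos"]
print(st["contact_force"],"pred biscuit px in crop",(proj(s,[[609,81,p[2]+17],[609,81,18]])-[190,110])*4)
cv2.imwrite("pics/s8.png",cv2.resize(s["color"][110:260,190:390],None,fx=4,fy=4))
E
```

```text
shift [-1. -0. 78.] turn [ 0. -0.  0.] at [603.1  80.2  88.4] [ 179.9   -0.2 -180. ] q [ 8. 18. -6. 66.  0.  8.] w 62.2
[-0.16158153  1.47796635 -0.42147209] pred biscuit px in crop [[440.54656932 233.35757679]
 [437.92374903 388.68057366]]
```

View pics/s8.png

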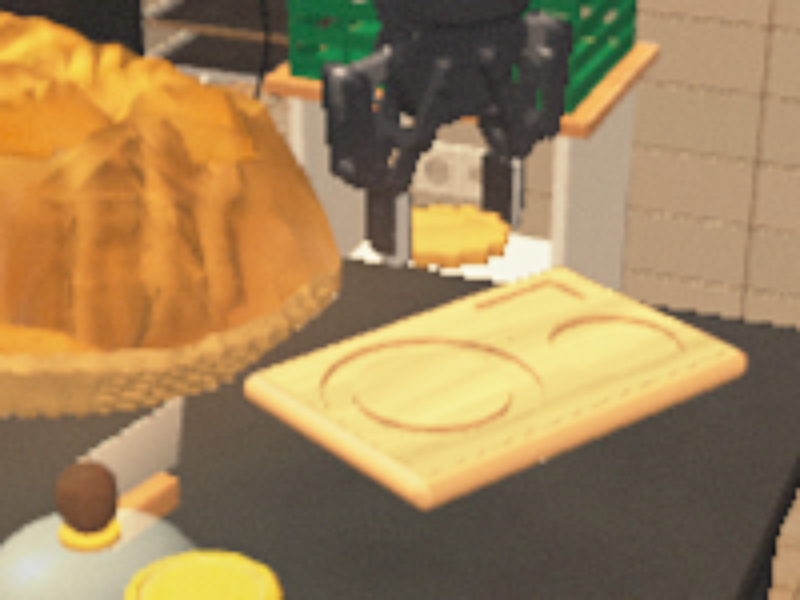

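Biscuit at crop ≈(437,235), predicted (440,233): over the ring. Descend.

carry_out --increments '[[[-1,0,40],[0,0,0]],[[-1,0,65],[0,0,0]],[[-1,0,76],[0,0,0]],[[-1,0,81],[0,0,0]],[[-1,0,81],[0,0,0]]]'

```text
time: 11.95
ee_pos: [604.7, 80.4, 8.6]
ee_rot: [179.9, -0.1, -179.9]
contact_force: [0.5, 0.9, 0.4]
grip_width: 62.2
grasp_force: 65.3
```

carry_out --increments '[[[0,0,1],[0,0,0]],[[0,0,2],[0,0,0]],[[0,0,2],[0,0,0]]]'

```text
time: 12.32
ee_pos: [604.4, 80.3, 6.3]
ee_rot: [179.9, -0.1, -179.8]
contact_force: [-0.3, 1.0, 0.0]
grip_width: 62.2
grasp_force: 65.3
```

carry_out --increments '[[[0,0,1],[0,0,0]],[[0,0,1.5],[0,0,0]],[[0,0,1.5],[0,0,0]]]'

```text
time: 12.7
ee_pos: [604.5, 80.3, 5.5]
ee_rot: [179.9, -0.1, -179.8]
contact_force: [-1.9, 0.6, 6.2]
grip_width: 62.2
grasp_force: 66.1
```

carry_out --increments '[[[0,0,1],[0,0,0]],[[0,0,1.5],[0,0,0]],[[0,0,1.5],[0,0,0]]]'

```text
time: 13.08
ee_pos: [604.5, 80.4, 5.4]
ee_rot: [179.9, -0.0, -179.8]
contact_force: [-5.3, 0.6, 15.1]
grip_width: 62.3
grasp_force: 67.0
```

carry_out --increments '[[[0,0,-2],[0,0,0]],[[0,0,-2],[0,0,0]],[[0,0,-2],[0,0,0]],[[0,0,-2],[0,0,0]]]' --fingers 80

```text
time: 13.58
ee_pos: [604.1, 80.3, 4.7]
ee_rot: [179.9, -0.2, -179.8]
contact_force: [-0.4, -0.3, -0.9]
grip_width: 79.9
grasp_force: 0.0
```

```bash
python3 inc.py 485 437 100 118
```

```text
shift [118. 357. -94.] turn [ 0.   -0.    1.08] at [604.1  80.3   4.7] [ 179.9   -0.2 -179.8] q [  8.  21. -13.  57.   0.   7.] w 79.9
```

carry_out --increments '[[[0,0,-60],[0,0,0]],[[0,0,-110],[0,0,0]],[[30,45,-116],[0,0,0]],[[45,100,-116],[0,0,0.2]],[[60,160,-116],[0,0,0.4]],[[80,220,-116],[0,0,0.6]],[[100,280,-116],[0,0,0.8]],[[115,335,-116],[0,0,0.95]],[[119,356,-116],[0,0,1.08]],[[119,356,-116],[0,0,1.08]]]'

```text
time: 14.82
ee_pos: [483.5, 437.9, 121.3]
ee_rot: [-179.9, -0.2, 118.5]
contact_force: [0.5, -0.5, 0.2]
grip_width: 80.2
grasp_force: 0.0
```

```bash
python3 inc.py 485 436 -12 118; python3 - <<'E'
from h import *
c=optics.capture("top")
b=cv2.cvtColor(c["color"],cv2.COLOR_BGR2HSV)[150:232,300:420]
cv2.imwrite("pics/t9.png",cv2.resize(c["color"][145:230,295:425],None,fx=6,fy=6,interpolation=cv2.INTER_CUBIC))
E
```

```text
shift [ -3.   1. 133.] turn [-0.   -0.    0.01] at [483.5 437.9 121.3] [-179.9   -0.2  118.5] q [ 42.  22.   4.  72.   0. 104.] w 80.2
```

View pics/t9.png

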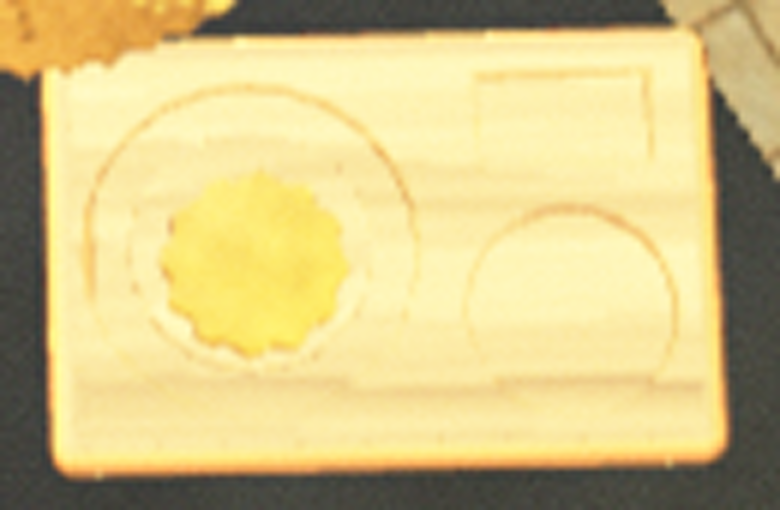

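Biscuit lies at crop (255,263) versus ring centre (252,250): ~5 mm toward the robot, within tolerance; so xy readings are true. Get biscuit A at (489,439).

carry_out --increments '[[[-2,4,50],[0,0,0]],[[-2,4,95],[0,0,0]],[[-2,4,118],[0,0,0]],[[-2,4,130],[0,0,0]],[[-2,4,134],[0,0,0]],[[-2,4,134],[0,0,0]]]'

```text
time: 15.62
ee_pos: [489.3, 436.2, -11.0]
ee_rot: [180.0, -0.2, 118.3]
contact_force: [0.1, -0.7, 0.6]
grip_width: 79.9
grasp_force: 0.0
```

```bash
python3 inc.py 489 439 -12.5 118
```

```text
shift [3. 1. 1.] turn [ 0. -0.  0.] at [489.3 436.2 -11. ] [180.   -0.2 118.3] q [ 42.  26.  -7.  57.   0. 103.] w 79.9
```

carry_out --increments '[[[3,1,2],[0,0,0]],[[3,1,2],[0,0,0]]]'

```text
time: 15.88
ee_pos: [488.4, 439.9, -13.3]
ee_rot: [-180.0, -0.2, 118.3]
contact_force: [-0.1, -0.0, 0.1]
grip_width: 79.6
grasp_force: 0.0
```

carry_out --increments '[[[0,0,0],[0,0,0]],[[0,0,0],[0,0,0]],[[0,0,0],[0,0,0]],[[0,0,0],[0,0,0]],[[0,0,0],[0,0,0]],[[0,0,0],[0,0,0]]]' --fingers 55

```text
time: 16.62
ee_pos: [488.6, 439.8, -12.8]
ee_rot: [180.0, -0.2, 118.3]
contact_force: [-1.4, 0.0, 5.0]
grip_width: 62.5
grasp_force: 65.5
```

carry_out --increments '[[[0,0,-5],[0,0,0]],[[0,0,-20],[0,0,0]],[[0,0,-60],[0,0,0]],[[0,0,-100],[0,0,0]],[[0,0,-132],[0,0,0]],[[0,0,-132],[0,0,0]]]'

```text
time: 17.38
ee_pos: [489.9, 440.3, 122.2]
ee_rot: [179.7, -0.2, 118.3]
contact_force: [0.2, 0.4, -1.3]
grip_width: 62.6
grasp_force: 65.4
```

```bash
python3 inc.py 606 81 90 180
```

```text
shift [-372.  -68.   30.] turn [ 0.01 -0.   -1.08] at [489.9 440.3 122.2] [179.7  -0.2 118.3] q [ 42.  22.   5.  72.   0. 104.] w 62.6
```

carry_out --increments '[[[-50,-10,0],[0,0,-0.1]],[[-110,-20,0],[0,0,-0.25]],[[-165,-30,0],[0,0,-0.4]],[[-220,-40,0],[0,0,-0.55]],[[-275,-50,0],[0,0,-0.7]],[[-330,-60,0],[0,0,-0.85]],[[-372,-68,10],[0,0,-1.0]],[[-372,-68,30],[0,0,-1.08]],[[-372,-68,30],[0,0,-1.08]],[[-372,-68,30],[0,0,-1.08]]]'

```text
time: 18.62
ee_pos: [604.5, 79.7, 87.1]
ee_rot: [179.9, -0.2, -179.9]
contact_force: [-0.5, 0.0, -0.8]
grip_width: 62.7
grasp_force: 65.4
```

```bash
python3 inc.py 606 81 17 180
```

```text
shift [-2.  1. 70.] turn [ 0. -0.  0.] at [604.5  79.7  87.1] [ 179.9   -0.2 -179.9] q [ 7. 18. -6. 66.  0.  7.] w 62.7
```

carry_out --increments '[[[-2,1,40],[0,0,0]],[[-2,1,60],[0,0,0]],[[-2,1,69],[0,0,0]],[[-2,1,71],[0,0,0]],[[-2,1,71],[0,0,0]]]'

```text
time: 19.25
ee_pos: [607.3, 80.8, 17.1]
ee_rot: [179.9, -0.1, -179.8]
contact_force: [-0.7, -0.7, -0.7]
grip_width: 62.3
grasp_force: 65.4
```

carry_out --increments '[[[0,0,1],[0,0,0]],[[0,0,2],[0,0,0]],[[0,0,2],[0,0,0]]]'

```text
time: 19.62
ee_pos: [606.8, 80.4, 14.3]
ee_rot: [179.9, -0.1, -179.8]
contact_force: [0.7, 0.5, 0.3]
grip_width: 62.4
grasp_force: 65.5
```

carry_out --increments '[[[0,0,1],[0,0,0]],[[0,0,1.5],[0,0,0]],[[0,0,1.5],[0,0,0]]]'

```text
time: 20.0
ee_pos: [606.9, 80.4, 14.2]
ee_rot: [179.9, -0.1, -179.8]
contact_force: [-2.7, -0.7, 9.2]
grip_width: 62.2
grasp_force: 66.6
```

carry_out --increments '[[[0,0,-1],[0,0,0]],[[0,0,-1],[0,0,0]],[[0,0,-1],[0,0,0]],[[0,0,-1],[0,0,0]],[[0,0,-60],[0,0,0]],[[0,0,-110],[0,0,0]],[[0,0,-110],[0,0,0]]]' --fingers 80

```text
time: 20.88
ee_pos: [609.5, 80.6, 127.4]
ee_rot: [179.8, 0.3, -179.8]
contact_force: [-0.0, -0.1, 0.4]
grip_width: 79.8
grasp_force: 0.0
```

```bash
python3 inc.py 615 261 125 108.5
```

```text
shift [ -6. 180.   3.] turn [0.01 0.   1.25] at [609.5  80.6 127.4] [ 179.8    0.3 -179.8] q [ 7. 17. -2. 71.  0.  7.] w 79.8
```

carry_out --increments '[[[45,25,0],[0,0,0.1]],[[80,60,0],[0,0,0.25]],[[85,110,0],[0,0,0.42]],[[70,155,0],[0,0,0.6]],[[40,180,0],[0,0,0.75]],[[-6,180,3],[0,0,0.9]],[[-6,180,3],[0,0,1.08]],[[-6,180,3],[0,0,1.25]],[[-6,180,3],[0,0,1.25]],[[-6,180,3],[0,0,1.25]]]' --fingers 50

```text
time: 22.12
ee_pos: [612.0, 260.1, 119.2]
ee_rot: [-179.9, -0.1, 108.7]
contact_force: [0.2, -0.5, -0.8]
grip_width: 49.8
grasp_force: 0.0
```

```bash
python3 inc.py 615 261 3 108.5
```

```text
shift [ -0.   3. 116.] turn [-0. -0.  0.] at [612.  260.1 119.2] [-1.799e+02 -1.000e-01  1.087e+02] q [23. 23.  6. 73.  0. 94.] w 49.8
```

carry_out --increments '[[[0,3,40],[0,0,0]],[[0,3,75],[0,0,0]],[[0,3,95],[0,0,0]],[[0,3,106],[0,0,0]],[[0,3,106],[0,0,0]]]'

```text
time: 22.75
ee_pos: [614.5, 261.3, 13.4]
ee_rot: [-179.8, -0.1, 108.6]
contact_force: [0.4, -0.1, -0.5]
grip_width: 50.2
grasp_force: 0.0
```

carry_out --increments '[[[0,0,4],[0,0,0]],[[0,0,9],[0,0,0]],[[0,0,9],[0,0,0]]]'

```text
time: 23.12
ee_pos: [614.8, 261.4, 4.8]
ee_rot: [-179.9, -0.1, 108.6]
contact_force: [-0.1, 0.7, -0.5]
grip_width: 49.8
grasp_force: 0.0
```

carry_out --increments '[[[0,0,0],[0,0,0]],[[0,0,0],[0,0,0]],[[0,0,0],[0,0,0]],[[0,0,0],[0,0,0]],[[0,0,0],[0,0,0]],[[0,0,0],[0,0,0]]]' --fingers 15

```text
time: 23.88
ee_pos: [615.2, 261.5, 5.4]
ee_rot: [-179.9, -0.2, 108.5]
contact_force: [-0.9, -1.4, 5.7]
grip_width: 18.9
grasp_force: 59.2
```

carry_out --increments '[[[0,0,-5],[0,0,0]],[[0,0,-30],[0,0,0]],[[0,0,-75],[0,0,0]],[[0,0,-118],[0,0,0]],[[0,0,-118],[0,0,0]]]'

```text
time: 24.5
ee_pos: [617.1, 262.0, 127.0]
ee_rot: [179.7, -0.2, 108.5]
contact_force: [-0.8, -0.6, -0.3]
grip_width: 18.8
grasp_force: 58.8
```

```bash
python3 inc.py 535 200 122 108.5;python3 inc.py 550 90 122 100; python3 inc.py 656 -28 80 91.3
```

```text
shift [-33. -98.   4.] turn [ 0. -0.  0.] at [617.1 262.  127. ] [179.7  -0.2 108.5] q [23. 24.  7. 73.  0. 94.] w 18.8
shift [-142. -118.    4.] turn [ 0.   -0.    0.15] at [617.1 262.  127. ] [179.7  -0.2 108.5] q [23. 24.  7. 73.  0. 94.] w 18.8
shift [-287.  -56.   46.] turn [ 0.  -0.   0.3] at [617.1 262.  127. ] [179.7  -0.2 108.5] q [23. 24.  7. 73.  0. 94.] w 18.8
```

carry_out --increments '[[[-16,-49,0],[0,0,0]],[[-33,-98,0],[0,0,0.03]],[[-85,-108,0],[0,0,0.08]],[[-142,-118,0],[0,0,0.15]],[[-190,-98,0],[0,0,0.2]],[[-240,-76,10],[0,0,0.25]],[[-287,-56,30],[0,0,0.3]],[[-287,-56,46],[0,0,0.3]],[[-287,-56,46],[0,0,0.3]],[[-287,-56,46],[0,0,0.3]]]'

```text
time: 25.75
ee_pos: [652.5, -27.6, 76.4]
ee_rot: [-179.8, -0.1, 91.4]
contact_force: [-0.7, 0.4, 0.3]
grip_width: 19.0
grasp_force: 58.9
```

```bash
python3 inc.py 656 -28 25 91.3; python3 - <<'E'
from h import *
s=optics.capture("scene"); z=arm.state()["ee_pos"][2]+3
print("pred crop",(proj(s,[[656,-28,z],[656,-28,13],[609,81,36]])-[220,110])*4)
cv2.imwrite("pics/s10.png",cv2.resize(s["color"][110:260,220:400],None,fx=4,fy=4))
E
```

```text
shift [-1.  4. 51.] turn [-0. -0.  0.] at [652.5 -27.6  76.4] [-1.798e+02 -1.000e-01  9.140e+01] q [-2. 23. -0. 67.  0. 86.] w 19.0
pred crop [[419.60528255 200.21816518]
 [414.94077564 310.11331039]
 [318.4444698  357.84357365]]
```

View pics/s10.png

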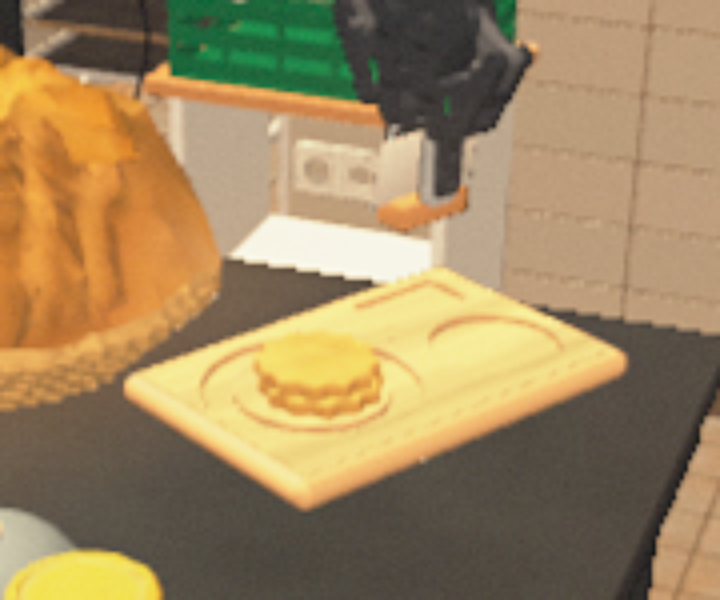

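Biscuits stacked neatly at (318,370); card block at (423,205) near the predicted spot. Lower it.

carry_out --increments '[[[0,3,25],[0,0,0]],[[0,3,40],[0,0,0]],[[0,3,49],[0,0,0]],[[0,3,50],[0,0,0]]]'

```text
time: 26.3
ee_pos: [655.7, -28.2, 25.9]
ee_rot: [-179.8, -0.1, 91.4]
contact_force: [-0.1, -0.2, -0.1]
grip_width: 18.8
grasp_force: 58.9
```

carry_out --increments '[[[0,0,2],[0,0,0]],[[0,0,4],[0,0,0]],[[0,0,4],[0,0,0]]]'

```text
time: 26.68
ee_pos: [656.2, -28.5, 22.4]
ee_rot: [-179.9, -0.1, 91.3]
contact_force: [0.2, 0.9, -0.6]
grip_width: 18.7
grasp_force: 58.9
```

carry_out --increments '[[[0,0,1],[0,0,0]],[[0,0,2],[0,0,0]],[[0,0,2],[0,0,0]]]'

```text
time: 27.05
ee_pos: [656.1, -28.5, 20.1]
ee_rot: [-179.9, -0.1, 91.4]
contact_force: [0.1, 0.3, -0.2]
grip_width: 19.1
grasp_force: 58.9
```

carry_out --increments '[[[0,0,1],[0,0,0]],[[0,0,2],[0,0,0]],[[0,0,2],[0,0,0]]]'

```text
time: 27.42
ee_pos: [656.2, -28.5, 18.5]
ee_rot: [-179.9, -0.1, 91.4]
contact_force: [-0.8, 0.3, 2.1]
grip_width: 19.2
grasp_force: 59.3
```

carry_out --increments '[[[0,0,0],[0,0,0]],[[0,0,0],[0,0,0]],[[0,0,0],[0,0,0]],[[0,0,0],[0,0,0]]]' --fingers 24

```text
time: 27.92
ee_pos: [656.1, -28.4, 18.1]
ee_rot: [-179.9, -0.1, 91.4]
contact_force: [-0.2, 0.1, -0.4]
grip_width: 23.9
grasp_force: 0.0
```

carry_out --increments '[[[0,0,-3],[0,0,0]],[[0,0,-8],[0,0,0]],[[0,0,-8],[0,0,0]]]'

```text
time: 28.3
ee_pos: [656.6, -28.5, 27.0]
ee_rot: [-179.9, -0.1, 91.4]
contact_force: [-0.1, -0.2, -0.1]
grip_width: 23.8
grasp_force: 0.0
```

carry_out --increments '[[[0,0,0],[0,0,0]],[[0,0,-15],[0,0,0]],[[0,0,-60],[0,0,0]],[[0,0,-105],[0,0,0]],[[0,0,-105],[0,0,0]]]' --fingers 45

```text
time: 28.92
ee_pos: [658.9, -28.8, 137.0]
ee_rot: [179.6, -0.1, 91.4]
contact_force: [-0.2, -0.3, 0.9]
grip_width: 45.1
grasp_force: 0.0
```

```bash
python3 inc.py 500 100 135 118; python3 inc.py 414.5 346.5 140 118
```

```text
shift [ 133. -156.    1.] turn [ 0.01  0.   -0.47] at [658.9 -28.8 137. ] [ 1.796e+02 -1.000e-01  9.140e+01] q [-3. 22.  6. 74.  0. 86.] w 45.1
shift [ 381. -235.   -4.] turn [ 0.01  0.   -0.47] at [658.9 -28.8 137. ] [ 1.796e+02 -1.000e-01  9.140e+01] q [-3. 22.  6. 74.  0. 86.] w 45.1
```

carry_out --increments '[[[30,-55,0],[0,0,-0.1]],[[65,-105,0],[0,0,-0.2]],[[110,-145,0],[0,0,-0.3]],[[160,-170,0],[0,0,-0.4]],[[215,-190,0],[0,0,-0.47]],[[270,-207,0],[0,0,-0.47]],[[330,-222,0],[0,0,-0.47]],[[381,-235,0],[0,0,-0.47]],[[381,-235,0],[0,0,-0.47]],[[381,-235,0],[0,0,-0.47]]]' --fingers 82

```text
time: 30.18
ee_pos: [412.1, 346.4, 132.3]
ee_rot: [-179.9, -0.1, 118.3]
contact_force: [-0.7, -1.0, 0.6]
grip_width: 81.8
grasp_force: 0.0
```

```bash
python3 inc.py 414.5 346.5 38 118
```

```text
shift [-1.  2. 94.] turn [-0.   -0.    0.01] at [412.1 346.4 132.3] [-1.799e+02 -1.000e-01  1.183e+02] q [ 40.  10. -11.  70.   0. 102.] w 81.8
```

carry_out --increments '[[[-1,2,25],[0,0,0]],[[-1,2,40],[0,0,0]],[[-1,2,50],[0,0,0]],[[-1,2,55],[0,0,0]],[[-1,2,55],[0,0,0]]]'

```text
time: 30.8
ee_pos: [414.6, 346.7, 77.5]
ee_rot: [-179.9, -0.2, 118.3]
contact_force: [1.7, -0.1, 0.1]
grip_width: 82.1
grasp_force: 0.0
```

carry_out --increments '[[[0,0,20],[0,0,0]],[[0,0,33],[0,0,0]],[[0,0,39],[0,0,0]],[[0,0,39],[0,0,0]]]'

```text
time: 31.3
ee_pos: [414.3, 346.9, 38.4]
ee_rot: [-179.9, -0.2, 118.3]
contact_force: [0.1, -0.8, -0.2]
grip_width: 81.7
grasp_force: 0.0
```

carry_out --increments '[[[0,0,0],[0,0,0]],[[0,0,0],[0,0,0]],[[0,0,0],[0,0,0]],[[0,0,0],[0,0,0]],[[0,0,0],[0,0,0]],[[0,0,0],[0,0,0]]]' --fingers 48

```text
time: 32.05
ee_pos: [415.1, 347.4, 39.9]
ee_rot: [180.0, -0.2, 118.3]
contact_force: [0.1, -0.4, 6.1]
grip_width: 57.4
grasp_force: 61.3
```

carry_out --increments '[[[0,0,-4],[0,0,0]],[[0,0,-15],[0,0,0]],[[0,0,-40],[0,0,0]],[[0,0,-75],[0,0,0]],[[0,0,-105],[0,0,0]],[[0,0,-105],[0,0,0]]]'

```text
time: 32.8
ee_pos: [416.0, 347.8, 146.2]
ee_rot: [179.8, -0.2, 118.3]
contact_force: [0.4, -1.2, -2.9]
grip_width: 58.4
grasp_force: 62.8
```

```bash
python3 inc.py 588 -29.5 110 118; python3 inc.py 480 150 140 118
```

```text
shift [-414.  -27.   35.] turn [ 0. -0.  0.] at [416.  347.8 146.2] [179.8  -0.2 118.3] q [ 40.   9.  -9.  71.   0. 102.] w 58.4
shift [-205.  -37.    5.] turn [ 0. -0.  0.] at [416.  347.8 146.2] [179.8  -0.2 118.3] q [ 40.   9.  -9.  71.   0. 102.] w 58.4
```

carry_out --increments '[[[-40,-8,0],[0,0,0]],[[-95,-18,0],[0,0,0]],[[-150,-28,0],[0,0,0]],[[-205,-37,0],[0,0,0]],[[-258,-35,0],[0,0,0]],[[-310,-32,5],[0,0,0]],[[-360,-30,15],[0,0,0]],[[-414,-27,25],[0,0,0]],[[-414,-27,35],[0,0,0]],[[-414,-27,35],[0,0,0]]]'

```text
time: 34.05
ee_pos: [585.3, -30.5, 104.9]
ee_rot: [-179.7, -0.3, 118.2]
contact_force: [-0.6, 0.1, -2.6]
grip_width: 57.5
grasp_force: 62.9
```

```bash
python3 inc.py 588 -29.5 62 118; python3 - <<'E'
from h import *
c=optics.capture("top")
b=blobs(c,(10,90,150),(35,255,255),(355,145,420,235),30)
for q in b[:4]: print(q.min(0),q.max(0),len(q))
E
```

```text
shift [-1.  3. 43.] turn [-0.01 -0.01  0.  ] at [585.3 -30.5 104.9] [-179.7   -0.3  118.2] q [-3. 15. -7. 68.  0. 59.] w 57.5
[355 177] [416 223] 352
[402 145] [419 188] 176
[376 163] [390 185] 72
```

carry_out --increments '[[[-1,3,20],[0,0,0]],[[-1,3,35],[0,0,0]],[[-1,3,44],[0,0,0]],[[-1,3,44],[0,0,0]]]'

```text
time: 34.6
ee_pos: [589.3, -29.5, 62.8]
ee_rot: [-179.9, -0.2, 118.3]
contact_force: [0.8, -0.1, -2.5]
grip_width: 57.8
grasp_force: 62.9
```

carry_out --increments '[[[0,0,2],[0,0,0]],[[0,0,4],[0,0,0]],[[0,0,4],[0,0,0]]]'

```text
time: 34.98
ee_pos: [590.1, -30.0, 59.5]
ee_rot: [-179.9, -0.2, 118.3]
contact_force: [0.6, 0.3, -4.7]
grip_width: 57.4
grasp_force: 62.9
```

carry_out --increments '[[[0,0,1],[0,0,0]],[[0,0,2],[0,0,0]],[[0,0,2],[0,0,0]]]'

```text
time: 35.35
ee_pos: [589.9, -29.9, 57.3]
ee_rot: [-179.9, -0.2, 118.3]
contact_force: [-0.3, -0.1, -3.0]
grip_width: 57.7
grasp_force: 62.9
```

carry_out --increments '[[[1,-1.5,1],[0,0,0]],[[1,-1.5,2],[0,0,0]],[[1,-1.5,2],[0,0,0]]]'

```text
time: 35.72
ee_pos: [588.1, -29.8, 55.3]
ee_rot: [-179.9, -0.2, 118.3]
contact_force: [-0.5, 0.6, -2.3]
grip_width: 57.5
grasp_force: 62.9
```

carry_out --increments '[[[0,0,1],[0,0,0]],[[0,0,2],[0,0,0]],[[0,0,2],[0,0,0]]]'

```text
time: 36.1
ee_pos: [588.1, -29.7, 53.2]
ee_rot: [-179.9, -0.2, 118.3]
contact_force: [0.4, 0.2, -2.9]
grip_width: 57.4
grasp_force: 62.9
```

carry_out --increments '[[[0,0,1],[0,0,0]],[[0,0,1.5],[0,0,0]],[[0,0,1.5],[0,0,0]]]'

```text
time: 36.48
ee_pos: [588.4, -29.9, 52.9]
ee_rot: [-180.0, -0.1, 118.3]
contact_force: [-1.8, -0.6, 4.5]
grip_width: 57.8
grasp_force: 63.7
```

carry_out --increments '[[[0,0,0.5],[0,0,0]],[[0,0,1],[0,0,0]],[[0,0,1],[0,0,0]]]'

```text
time: 36.85
ee_pos: [588.5, -29.9, 52.9]
ee_rot: [180.0, -0.1, 118.3]
contact_force: [-4.1, 0.2, 10.3]
grip_width: 58.0
grasp_force: 64.2
```

Seated at the predicted height (53). Release and rise.

carry_out --increments '[[[0,0,-2],[0,0,0]],[[0,0,-2],[0,0,0]],[[0,0,-2],[0,0,0]],[[0,0,-2],[0,0,0]],[[0,0,-2],[0,0,0]]]' --fingers 80

```text
time: 37.48
ee_pos: [588.2, -29.8, 52.7]
ee_rot: [-179.9, -0.2, 118.3]
contact_force: [0.2, -0.2, -0.2]
grip_width: 79.6
grasp_force: 0.0
```

carry_out --increments '[[[0,0,-20],[0,0,0]],[[0,0,-60],[0,0,0]],[[0,0,-100],[0,0,0]],[[0,0,-115],[0,0,0]],[[0,0,-115],[0,0,0]]]'

```text
time: 38.1
ee_pos: [589.0, -30.0, 168.4]
ee_rot: [180.0, -0.1, 118.3]
contact_force: [0.6, 0.4, -0.4]
grip_width: 79.9
grasp_force: 0.0
```

```bash
python3 inc.py 523.5 333 150 118;  python3 inc.py 500 150 150 118
```

```text
shift [351. 114.  19.] turn [ 0. -0.  0.] at [589.  -30.  168.4] [ 1.800e+02 -1.000e-01  1.183e+02] q [-3. 15. -0. 75.  0. 59.] w 79.9
shift [201.   7.  19.] turn [ 0. -0.  0.] at [589.  -30.  168.4] [ 1.800e+02 -1.000e-01  1.183e+02] q [-3. 15. -0. 75.  0. 59.] w 79.9
```

carry_out --increments '[[[50,2,5],[0,0,0]],[[100,4,10],[0,0,0]],[[155,6,19],[0,0,0]],[[205,15,19],[0,0,0]],[[250,45,19],[0,0,0]],[[300,80,19],[0,0,0]],[[335,102,19],[0,0,0]],[[351,114,19],[0,0,0]],[[351,114,19],[0,0,0]],[[351,114,19],[0,0,0]]]' --fingers 50

```text
time: 39.35
ee_pos: [522.3, 331.8, 149.1]
ee_rot: [-179.8, -0.1, 118.2]
contact_force: [-1.3, -0.6, 0.9]
grip_width: 50.1
grasp_force: 0.0
```

```bash
python3 inc.py 523.5 333 66 118
```

```text
shift [ 0.  2. 83.] turn [-0. -0.  0.] at [522.3 331.8 149.1] [-1.798e+02 -1.000e-01  1.182e+02] q [32. 18.  2. 74.  0. 94.] w 50.1
```

carry_out --increments '[[[0,1,30],[0,0,0]],[[0,1,50],[0,0,0]],[[0,1,65],[0,0,0]],[[0,1,73],[0,0,0]],[[0,1,73],[0,0,0]]]'

```text
time: 39.98
ee_pos: [523.2, 333.3, 76.6]
ee_rot: [-179.9, -0.2, 118.3]
contact_force: [-0.1, 1.5, -0.6]
grip_width: 50.0
grasp_force: 0.0
```

carry_out --increments '[[[0,0,4],[0,0,0]],[[0,0,8],[0,0,0]],[[0,0,10],[0,0,0]],[[0,0,10],[0,0,0]]]'

```text
time: 40.48
ee_pos: [523.1, 333.8, 66.6]
ee_rot: [-179.9, -0.2, 118.3]
contact_force: [-1.2, -0.3, -0.4]
grip_width: 49.8
grasp_force: 0.0
```

```bash
python3 - <<'E'
from h import *
s=optics.capture("scene"); print(arm.state()["ee_pos"])
cv2.imwrite("pics/s11.png",cv2.resize(s["color"][170:310,150:350],None,fx=4,fy=4))
E
```

```text
[523.15427953 333.84021886  66.71082955]
```

View pics/s11.png

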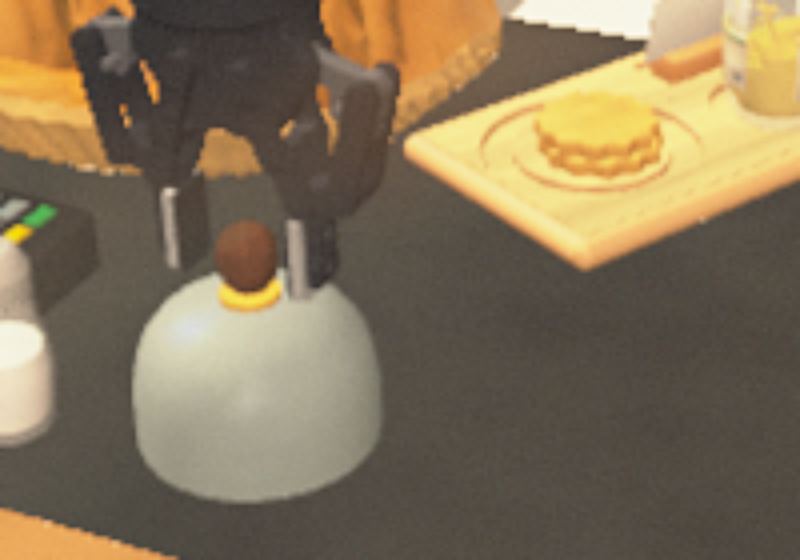

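Pads straddle the knob (knob at crop (247,255)), tips just above the glass. Close on it.

carry_out --increments '[[[0,0,0],[0,0,0]],[[0,0,0],[0,0,0]],[[0,0,0],[0,0,0]],[[0,0,0],[0,0,0]],[[0,0,0],[0,0,0]],[[0,0,0],[0,0,0]]]' --fingers 15

```text
time: 41.28
ee_pos: [523.7, 334.1, 67.2]
ee_rot: [180.0, -0.2, 118.3]
contact_force: [2.3, 1.6, 4.6]
grip_width: 22.7
grasp_force: 58.9
```

carry_out --increments '[[[0,0,-3],[0,0,0]],[[0,0,-8],[0,0,0]],[[0,0,-20],[0,0,0]],[[0,0,-20],[0,0,0]]]'

```text
time: 41.78
ee_pos: [523.8, 334.1, 88.1]
ee_rot: [180.0, -0.2, 118.3]
contact_force: [1.2, -0.8, -2.5]
grip_width: 22.9
grasp_force: 59.0
```

carry_out --increments '[[[0,0,-30],[0,0,0]],[[0,0,-60],[0,0,0]],[[0,0,-62],[0,0,0]],[[0,0,-62],[0,0,0]]]'

```text
time: 42.28
ee_pos: [523.1, 333.5, 147.8]
ee_rot: [-179.9, -0.2, 118.3]
contact_force: [-0.3, -0.2, -3.2]
grip_width: 22.6
grasp_force: 59.4
```

```bash
python3 inc.py 540 160 150 118; python3 inc.py 609.3 81 130 118
```

```text
shift [-161.  -67.   -3.] turn [-0. -0.  0.] at [523.1 333.5 147.8] [-179.9   -0.2  118.3] q [32. 18.  2. 74.  0. 94.] w 22.6
shift [-263.  -44.   17.] turn [-0. -0.  0.] at [523.1 333.5 147.8] [-179.9   -0.2  118.3] q [32. 18.  2. 74.  0. 94.] w 22.6
```

carry_out --increments '[[[-25,-12,0],[0,0,0]],[[-60,-28,0],[0,0,0]],[[-100,-46,0],[0,0,0]],[[-135,-60,0],[0,0,0]],[[-165,-66,0],[0,0,0]],[[-200,-60,0],[0,0,0]],[[-235,-52,0],[0,0,0]],[[-255,-46,8],[0,0,0]],[[-263,-44,17],[0,0,0]],[[-263,-44,17],[0,0,0]]]'

```text
time: 43.52
ee_pos: [608.1, 81.4, 128.9]
ee_rot: [-179.7, -0.3, 118.3]
contact_force: [0.3, 0.1, -3.1]
grip_width: 22.5
grasp_force: 59.5
```

```bash
python3 inc.py 609.3 81 88 118
```

```text
shift [-1.  1. 41.] turn [-0. -0.  0.] at [608.1  81.4 128.9] [-179.7   -0.3  118.3] q [ 8. 18. -1. 72.  0. 69.] w 22.5
```

carry_out --increments '[[[-1,1,10],[0,0,0]],[[-1,1,20],[0,0,0]],[[-1,1,30],[0,0,0]],[[-1,1,38],[0,0,0]],[[-1,1,38],[0,0,0]]]'

```text
time: 44.15
ee_pos: [609.8, 80.9, 92.1]
ee_rot: [-179.8, -0.2, 118.3]
contact_force: [-0.4, 0.5, -2.7]
grip_width: 22.7
grasp_force: 59.5
```

carry_out --increments '[[[0,0,2],[0,0,0]],[[0,0,4],[0,0,0]],[[0,0,4],[0,0,0]]]'

```text
time: 44.52
ee_pos: [610.5, 80.9, 89.0]
ee_rot: [-179.9, -0.2, 118.3]
contact_force: [0.3, 0.5, -2.8]
grip_width: 22.6
grasp_force: 59.5
```

carry_out --increments '[[[0,0,1],[0,0,0]],[[0,0,3],[0,0,0]],[[0,0,3],[0,0,0]]]'

```text
time: 44.9
ee_pos: [610.3, 80.9, 85.8]
ee_rot: [-179.9, -0.2, 118.3]
contact_force: [0.4, 0.5, -3.1]
grip_width: 22.5
grasp_force: 59.5
```

carry_out --increments '[[[0,0,1],[0,0,0]],[[0,0,2.5],[0,0,0]],[[0,0,2.5],[0,0,0]]]'

```text
time: 45.28
ee_pos: [610.4, 80.9, 83.3]
ee_rot: [-179.9, -0.2, 118.3]
contact_force: [-0.1, 1.0, -3.9]
grip_width: 22.7
grasp_force: 59.5
```

carry_out --increments '[[[0,0,1],[0,0,0]],[[0,0,2],[0,0,0]],[[0,0,2],[0,0,0]]]'

```text
time: 45.65
ee_pos: [610.4, 80.9, 81.4]
ee_rot: [-179.9, -0.2, 118.3]
contact_force: [0.3, 0.2, -2.7]
grip_width: 22.6
grasp_force: 59.5
```

carry_out --increments '[[[0,0,1],[0,0,0]],[[0,0,1.5],[0,0,0]],[[0,0,1.5],[0,0,0]]]'

```text
time: 46.02
ee_pos: [610.7, 80.9, 80.3]
ee_rot: [-180.0, -0.2, 118.3]
contact_force: [0.7, -1.0, -0.7]
grip_width: 22.8
grasp_force: 59.6
```

Seated at 80.3 (predicted 80.2). A hair more, then release gently and rise clear.

carry_out --increments '[[[0,0,0.5],[0,0,0]],[[0,0,0.5],[0,0,0]]]'

```text
time: 46.28
ee_pos: [610.9, 81.1, 80.1]
ee_rot: [-180.0, -0.1, 118.3]
contact_force: [0.6, 0.7, 1.0]
grip_width: 23.1
grasp_force: 59.9
```

carry_out --increments '[[[0,0,0],[0,0,0]],[[0,0,0],[0,0,0]],[[0,0,0],[0,0,0]],[[0,0,0],[0,0,0]],[[0,0,0],[0,0,0]]]' --fingers 50

```text
time: 46.9
ee_pos: [610.4, 80.9, 79.5]
ee_rot: [-179.9, -0.2, 118.3]
contact_force: [0.2, -0.9, 0.4]
grip_width: 49.7
grasp_force: 0.0
```

carry_out --increments '[[[0,0,-15],[0,0,0]],[[0,0,-50],[0,0,0]],[[0,0,-90],[0,0,0]],[[60,-60,-100],[0,0,0]],[[100,-110,-100],[0,0,0]],[[130,-160,-100],[0,0,0]],[[130,-200,-100],[0,0,0]],[[130,-200,-100],[0,0,0]],[[130,-200,-100],[0,0,0]]]'

```text
time: 48.02
ee_pos: [373.8, 100.6, 181.5]
ee_rot: [179.9, -0.1, 118.3]
contact_force: [0.1, 1.4, 0.5]
grip_width: 49.8
grasp_force: 0.0
```

```bash
python3 - <<'E'
from h import *
st=arm.state(); print(st["ee_pos"],st["contact_force"])
c=optics.capture("top")
# dark knob (top ~ z 112) and lid (top z 116), both on the board
for n,lo,hi,box,z in(("knob",(0,60,10),(20,255,140),(318,155,360,205),108),("lid",(20,190,120),(35,255,255),(365,160,415,215),116),("card",(8,140,120),(20,255,235),(365,150,418,180),29)):
    for q in blobs(c,lo,hi,box,12)[:2]: print(n,q.min(0),q.max(0),len(q)); rep(c,q,z)
E
```

```text
[373.81595108 100.6399882  181.47694571] [0.10640336 1.38707552 0.52167469]
knob [336 173] [346 183] 30
circ [609.2  81.2  10.7] rect [609.6  80.9  19.   19.5  89.3]
lid [384 183] [405 204] 66
circ [579.5 -19.4  25. ] rect [573.1 -12.7  50.   20.2  43.6]
```

```bash
python3 - <<'E'
from h import *
c=optics.capture("top")
L=proj(c,[[587.8,-29.5,116],[655.8,-28,67],[655.8,-28,29]]).round(0); print(L.tolist())
h=cv2.cvtColor(c["color"],cv2.COLOR_BGR2HSV)
print(h[175:216:3,366:416:3,1]); print(h[145:182:2,392,:].tolist())
for s in(150,165):
    for q in blobs(c,(18,s,90),(35,255,255),(360,165,418,218),80)[:1]: print(s,q.min(0),q.max(0)); rep(c,q,116)
E
```

```text
[[400.0, 188.0], [394.0, 159.0], [390.0, 163.0]]
[[ 86  86  82  82  82  83  80  80  80 124 116 163 163 126  77 103 124]
 [ 90  89  90  91  94  91  96  97 179 154 120 133 142 128 161 118 137]
 [ 83  80  80  81  84  98  29 185 171 154 159 163 160 159 121 166 148]
 [ 78  82  82  81  97  50 117 168 138 166 157 156 168 169 165 146 185]
 [ 68  68  69  91  70  35 211 158 162 155 154 161 162 162 159 110 174]
 [ 69  68  69  67 102 143 211 167 158 165 153 161 157 156 168 129 180]
 [ 68  65  81  65  91 160 190 178 142 165 150 161 161 172 161 132 193]
 [ 67  68  97  69 132 177 163 219 143 139 171 164 156 167 131 190 157]
 [ 77  82  87  78  97 192 163 201 207 154 124 128 131 129 181 156 144]
 [ 85  83  81  87  83 162 185 173 184 221 192 172 179 205 101  85 137]
 [ 86  90  86  97  85  88 170 174 161 167 166 186  87  16  86  86 138]
 [ 89  91  85  89 111 103 103 130  80  50  68  41 101 101 101 101 127]
 [ 94  98  99  96 100  99  95  93  88  92  94  95 101  94  97  95 122]
 [ 78  86  83  80  82  83  88  88  84  82  81  81  84  85  83  81 122]]
[[53, 14, 73], [24, 17, 73], [15, 102, 120], [25, 88, 255], [25, 77, 254], [27, 64, 255], [23, 103, 252], [25, 94, 254], [23, 99, 253], [20, 88, 240], [22, 136, 253], [24, 136, 252], [17, 169, 238], [23, 107, 249], [25, 74, 254], [26, 96, 252], [28, 164, 251], [27, 164, 250], [28, 131, 252]]
150 [390 179] [410 198]
circ [587.4 -28.2  19.5] rect [587.7 -28.6  37.5  36.2  89.8]
165 [380 177] [414 206]
circ [580.7 -24.   35.6] rect [580.3 -23.3  62.6  56.1  83.7]
```

Knob and lid both measure on target, and the card and jar seated at the predicted heights. Handing in.

```bash
python3 -c "
from workcell import arm
print(arm.finish_job())"
```

```text
the job is handed in; nothing more can be done
None
```

The tasting board is laid out and handed in at about 48 s of the 128 s allowed: biscuits stacked under the dome, with the jar and card holder seated in their recesses. The last images put the dome knob and jar lid within about 1 mm of target; the card holder's seating is known only from its height and contact force at placing, and no verdict came back.

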